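Slide the rail magnifier over the amber specimen

ROBOT

A 6-joint arm with a two-finger parallel gripper is mounted at the origin on the work surface. World frame = base frame: x ahead of the robot, y to its left, z up, the work surface at z = 0. Lengths are in m, angles in rad, forces in N, time in s.
With the tool pointing down it reaches from about 0.35 to 0.775 m from the base axis. Payload 7.3 kg.
Tool frame: the origin (TCP) lies at the very end of the fingers, on their centre line; the grasp point (between the pads) lies 19 mm behind it; x points along the fingers, y is the direction in which the jaws open and shut, and the axes are right-handed (so a half turn about x gives the same grasp; the last joint's range is limited). The gripper opens to 92 mm and grips with 3 to 60 N. Pads are 19 mm wide; open, the fingers measure 130 mm over their backs; the gripper's body (75 mm by 190 mm) begins 47 mm behind the grasp point.
Start: joints at [-0.146, 0.342, 1.524, -0, 1.275, -0.146], TCP at [0.525, 0, 0.227] pointing down, gripper open.
Joint ranges: [-2.53, 2.53], [-0.77, 2.02], [0.04, 2.7], [-1, 4.14], [0.28, 2.66], [-3.11, 3.11]. Speed limits (rad/s): [2.57, 2.57, 3.14, 3.14, 3.14, 3.14].

INTERFACE

Orientations are given as [roll, pitch, yaw] about the fixed x, y, z axes, in that order (R = Rz(yaw) Ry(pitch) Rx(roll)).
In Python, from cell import observe, vision, job gives the robot as it stands.
- The arm moves only by the tool send_rows, never from a script. Its argument "motion" is a list of rows, each an object with "hand": the opening, from -1 (shut) to 1 (fully open), so that 0 is half open; "slide": the shift along the tool's x, y, z in mm, a list of three; "spin": the turn about the tool's x in rad. In form: [{"hand": hand, "slide": [tx, ty, tz], "spin": spin}, ...]. A call has 1 to 8 rows; each row shifts and turns the pose as measured when the row begins, along the tool's axes as they then stand; what a row does not reach is not made up. A row lasts 1/10 s, in which the tool goes at most 50 mm and 8.59 degrees, less where a joint would pass 70% of its speed; a pose out of reach is approached as far as the arm can. A call with a gripper value outside its range is refused whole. The fingers move at their own pace and stop on an object; "grip_force" is the grip in N (left out, the last holds). Time passes only in rows, so rows that do not move let the fingers close. It gives the time, the measured TCP pose, the force and the opening at its end, in the units of the state.
- observe(): the state, without advancing time (a new reading comes with each control period).
- vision.read_camera(name): name is "scene" or "side" or "wrist"; returns a dict with "pixels" (384x512x3 uint8, blue, green, red), "range_z" (384x512 float32, m along the optical axis (not along the pixel's ray), 0 where there is no reading), "fx", "fy", "cx", "cy" (pixels), "world_from_camera" (4x4, takes a point from camera to world coordinates); the wrist camera has in their place "T_tool_cam" (4x4, takes a point from camera to tool coordinates, whose origin is the TCP and whose axes are the tool frame's). Camera axes: x right, y down, z forward; pixel columns grow to the right and rows downward; lengths in m; the calibration is good to about 2 mm. A picture is of the moment at which its call begins: read the wrist's pose just before it.
- job.hand_in(): hands the job in, once; it reports no verdict.
Trained networks look in a picture, given as the dict that the camera call returned (one of the last four; its "shot" number tells which), for a name from the list of things; names that differ only in an ending like _2 or _b are one class to them, and where a whole thing is asked for, a point or a joint stands for the part that bears it (a point fixed in the world has none). Each returns a list of dicts, best first, with "conf" (0 to 1); they miss things now and then, are a little off and sometimes report something else, mostly with a low value. They report only what shows in the picture. A call takes as long as a camera call. They do not tell look-alikes from the thing itself.
- vision.search_frame(picture, thing): "uv" ([column, row] in pixels, amid what is visible of it).
- vision.cut_out(picture, thing): "mask" (384x512 bool, what is visible of it) and "uv" ([column, row] in pixels, amid what is visible of it).
The state is a dict: "time": time; "qpos": joint angles; "qvel": joint speeds; "joint_efforts": joint torques, N m; "tool_pos": TCP position; "tool_rot": TCP orientation; "contact_force": force on the tool from outside, world axes, zero at the start; "torque": the same for the moment, N m; "opening": finger opening in m.
Only numpy, scipy, OpenCV 4.12 (cv2) and the standard library are available. Lean on these libraries where they do the work, as an engineer would, in place of code of your own. Each camera call takes 0.05 s, during which the arm holds its last target.

TASK

Slide the locked magnifier along its rail until its round lens is centred over the amber (orange) resin block: the carriage only runs while its red thumb button is held down, so keep the button pressed for as long as the carriage moves. Then let go so that the button springs up and locks it there. Leave the amber block where it lies.

Things in the scene. Friction and masses are not known exactly. Their poses are not given: they have to be found in the camera images.
- carriage (a joint): travel of the black carriage (84 mm along the rail, 70 mm across, top 44 mm up) on the fixed 460 mm aluminium rail, which lies roughly from right to left of the robot. In m: 0 = right-hand stop, 0.31 = left-hand stop; grows along +y of lens. Under 1 N of drag with the button down; with it up a pawl locks the carriage, settling by itself into the nearest of notches 7 mm apart (1 mm play).
- release (a joint): travel of the red thumb button on top of the carriage, in m: 0 = up (carriage locked), 0.008 = fully down; it moves straight down. A spring pushes it back up: about 2.2 N to start, 4.2 N fully down. The lock is off only beyond 0.007: press it home.
- thumb_pad (a point): centre of the flat pressing face of the red thumb button, 58 mm above the table when the button is up. The button is 36 mm across the rail and 54 mm along it; at each end along the rail a ridge 6 mm thick stands 7 mm above the pressing face, leaving 42 mm clear between the ridges: shut fingertips set down there push straight on the face and carry the carriage along. Its axes are those of lens.
- lens (a point): centre of the round lens (black ring 80 mm across and 10 mm thick, clear glass) that the carriage carries on a steel arm; 70 mm above the table, 125 mm beyond thumb_pad along the +x axis (away from the robot, across the rail). y axis: along the rail, the way carriage grows; z up. It passes over the blocks with over 30 mm to spare.
- amber_mid (a point): centre of the amber (orange) resin block with a dark insect in it, 56 x 42 x 22 mm, loose on the white light pad (8 mm high) that runs along the far side of the rail, so its centre is 19 mm above the table. A green and a blue block of the same size lie in the same row, in any order: they are not the one wanted.
Things that resemble listed ones, but are neither listed nor needed, are in the scene too. Of the things that look like the part that bears amber_mid, the smallest one is meant.

How it is judged:
On the way:
1. the carriage slides with its thumb button held down (value of joint release above 0.006 m and velocity of joint carriage above 0.005 m/s), for 0.1 s.
At the end, for the whole second after the job is handed in: The lens is centred over the amber block (centres within 15 mm, seen from above), the red button is up again (less than 1.5 mm down) and the carriage stands still, locked (horizontal distance between lens and amber_mid below 0.015 m and value of joint release below 0.0015 m and velocity of joint carriage between -0.005 and 0.005 m/s); the robot touches nothing.
It fails at once if the amber block is moved by more than 10 mm (distance of amber_mid from where it was at the start of the episode above 0.01 m).
It also fails if it takes over 35 s, if anything falls off the work surface, if the arm or the gripper's body presses on something with over 40 N, if the wrist force passes 120 N, or if a joint passes its speed limit or range.

## Working session

There is one attempt and no reset: what is moved stays moved. The work goes in short steps, Python scripts to look and compute and a tool call to move; the robot and the scene stay as the last step left them, time stands still between calls to the robot, and variables do not carry over. Pictures are saved under pics/ and viewed, and the job is handed in when it is done.

Besides the shell and the picture viewer there is one more tool, called as name(argument=value, ...) on one line, values as JSON. send_rows: Moves the arm, as the interface text tells. Its arguments: {"type":"object","properties":{"motion":{"type":"array","items":{"type":"object","properties":{"hand":{"type":"number"},"slide":{"type":"array","items":{"type":"number"}},"spin":{"type":"number"}}}},"grip_force":{"type":"number"}},"required":["motion"]}

```bash
mkdir -p pics; cat > h.py <<'E'
import numpy as np, cv2
from cell import observe, vision, job
def world(p,uv,z=None):
    u,v=uv; T=p["world_from_camera"]
    r=np.array([(u-p["cx"])/p["fx"],(v-p["cy"])/p["fy"],1.])
    if z is None: 
        d=p["range_z"][int(round(v)),int(round(u))]
    else:
        d=(z-T[2,3])/(T[:3,:3]@r)[2]
    return T[:3,:3]@(r*d)+T[:3,3]
E
python3 - <<'E'
from h import *
ps=[]
for n in("scene","side"):
    p=vision.read_camera(n); cv2.imwrite(f"pics/{n}0.png",p["pixels"])
    for t in("thumb_pad","lens","amber_mid"):
        for r in vision.cut_out(p,t):
            ys,xs=np.nonzero(r["mask"]); 
            P=world(p,r["uv"]); 
            print(n,t,round(r["conf"],2),np.round(r["uv"],1),P.round(3),len(xs),(xs.min(),xs.max(),ys.min(),ys.max()))
s=observe();print(s["time"],s["tool_pos"],s["tool_rot"],s["contact_force"])
E
```

```text
scene thumb_pad 0.91 [167.9 165.6] [ 0.51  -0.106  0.06 ] 786 (np.int64(150), np.int64(188), np.int64(148), np.int64(184))
scene lens 0.77 [195.9 189.9] [ 0.588 -0.123  0.076] 3932 (np.int64(140), np.int64(240), np.int64(149), np.int64(233))
scene amber_mid 0.93 [187.7 330.3] [ 0.708 -0.293  0.032] 2493 (np.int64(155), np.int64(220), np.int64(297), np.int64(363))
scene amber_mid 0.61 [346.9 276.1] [ 0.851 -0.091  0.032] 2105 (np.int64(319), np.int64(379), np.int64(246), np.int64(306))
scene amber_mid 0.58 [250.8 197.9] [ 0.652 -0.063  0.032] 895 (np.int64(234), np.int64(271), np.int64(178), np.int64(216))
side thumb_pad 0.67 [156.3 226. ] [ 0.512 -0.112  0.06 ] 800 (np.int64(140), np.int64(171), np.int64(210), np.int64(241))
side lens 0.9 [176.6 231.2] [ 0.542 -0.113  0.045] 3864 (np.int64(130), np.int64(258), np.int64(204), np.int64(261))
side amber_mid 0.92 [354.5 213. ] [ 0.847 -0.102  0.03 ] 1437 (np.int64(330), np.int64(376), np.int64(195), np.int64(232))
side amber_mid 0.91 [300.6 318.4] [ 0.701 -0.302  0.03 ] 2767 (np.int64(270), np.int64(331), np.int64(295), np.int64(343))
side amber_mid 0.57 [232.1 203.1] [ 0.636 -0.094  0.075] 74 (np.int64(227), np.int64(255), np.int64(202), np.int64(207))
0.4 [5.24951395e-01 5.43546515e-05 2.26632065e-01] [-1.81681737  1.5706324   2.89562365] [ 0.07246371 -0.19798216 -0.92334748]
```

View pics/scene0.png

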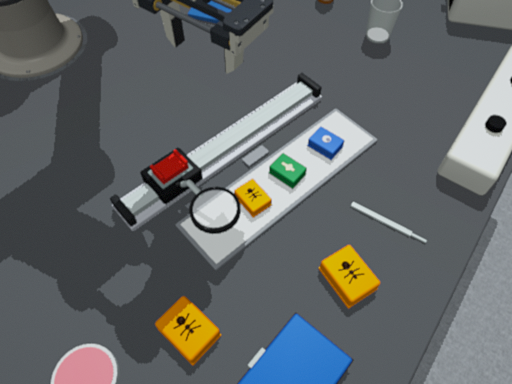

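View pics/side0.png

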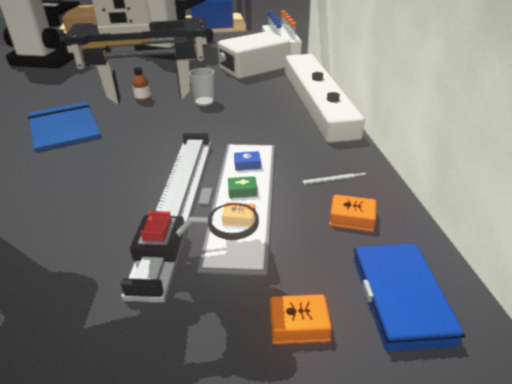

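Candidates for amber: (252,198) on the light pad, small; (187,330) and (347,276), larger and lying on the table. I choose (252,198), and will check it in a crop and measure it.

```bash
python3 - <<'E'
from h import *
p=vision.read_camera("scene"); im=p["pixels"]
cv2.imwrite("pics/crop.png",cv2.resize(im[70:270,90:390],None,fx=2.6,fy=2.6,interpolation=cv2.INTER_CUBIC))
# rectify top-down at plane z: 1px=1mm, col = (x-0.3), row=(0.3-y)
def rect(z):
    c=[(0.35,-.3),(0.9,-.3),(0.9,.3),(0.35,.3)]
    T=np.linalg.inv(p["world_from_camera"]); src=[]
    for x,y in c:
        q=T@[x,y,z,1]; src.append([p["fx"]*q[0]/q[2]+p["cx"],p["fy"]*q[1]/q[2]+p["cy"]])
    dst=[((x-.35)*1000,(.3-y)*1000) for x,y in c]
    H=cv2.getPerspectiveTransform(np.float32(src),np.float32(dst))
    return cv2.warpPerspective(im,H,(550,600)),H
def w(pt): return np.round([.35+pt[0]/1000,.3-pt[1]/1000],4)
R,H=rect(.030); cv2.imwrite("pics/top030.png",R)
hsv=cv2.cvtColor(R,cv2.COLOR_BGR2HSV)
for n,(lo,hi) in dict(amber=((12,150,225),(28,255,255)),green=((45,150,60),(85,255,255)),blue=((100,150,100),(125,255,255))).items():
    m=cv2.inRange(hsv,lo,hi)
    for c in cv2.findContours(m,0,2)[0]:
        if cv2.contourArea(c)>800: r=cv2.minAreaRect(c); print(n,w(r[0]),np.round(r[1],1),r[2])
R2,_=rect(.058); cv2.imwrite("pics/top058.png",R2)
R3,_=rect(.075); cv2.imwrite("pics/top075.png",R3)
# depth cloud
v,u=np.mgrid[:384,:512]; d=p["range_z"]
P=np.stack([(u-p["cx"])/p["fx"]*d,(v-p["cy"])/p["fy"]*d,d],-1)@p["world_from_camera"][:3,:3].T+p["world_from_camera"][:3,3]
np.save("P.npy",P)
h2=cv2.cvtColor(im,cv2.COLOR_BGR2HSV)
red=((h2[...,0]<6)|(h2[...,0]>174))&(h2[...,1]>180)&(u>120)&(u<210)&(v>130)&(v<200)
f=red&(abs(P[...,2]-.058)<.004); print("face",f.sum(),P[f].mean(0), cv2.minAreaRect((P[f][:,:2]*1000).astype(np.float32)))
f=red&(P[...,2]>.053); print("all", cv2.minAreaRect((P[f][:,:2]*1000).astype(np.float32)),P[f][:,2].max())
# lens ring
k=(im.max(-1)<60)&(abs(P[...,2]-.073)<.008)&(P[...,0]>.56)&(P[...,0]<.75)
q=(P[k][:,:2]*1000).astype(np.float32); print("ring",k.sum(),P[k][:,2].mean(),cv2.minEnclosingCircle(q),cv2.fitEllipse(cv2.convexHull(q)))
# pad
k=(abs(P[...,2]-.008)<.003)&(im.min(-1)>140)&(P[...,0]<.8)&(u>170)&(u<385)&(v>100)&(v<270)
print("pad",k.sum(),cv2.minAreaRect((P[k][:,:2]*1000).astype(np.float32)))
E
```

```text
green [0.669  0.0222] [56.9 47.3] 3.814074993133545
blue [ 0.8552 -0.2445] [ 86.7 117.4] 5.273896217346191
blue [0.6922 0.1151] [56.2 50.6] 3.012787342071533
face 485 [ 0.51258546 -0.10527666  0.05836079] ((510.63134765625, -106.65312957763672), (50.640052795410156, 37.4168815612793), 78.13086700439453)
all ((693.6448974609375, -219.75537109375), (61.14632797241211, 483.03778076171875), 57.799991607666016) 0.6597667744144159
ring 401 0.07503498738133488 ((631.9063720703125, -132.2242431640625), 40.574031829833984) ((632.2595825195312, -132.37001037597656), (77.74807739257812, 80.57234954833984), 55.57862854003906)
pad 6733 ((650.0986328125, 22.069107055664062), (393.7445373535156, 282.97906494140625), 76.33464813232422)
```

View pics/crop.png

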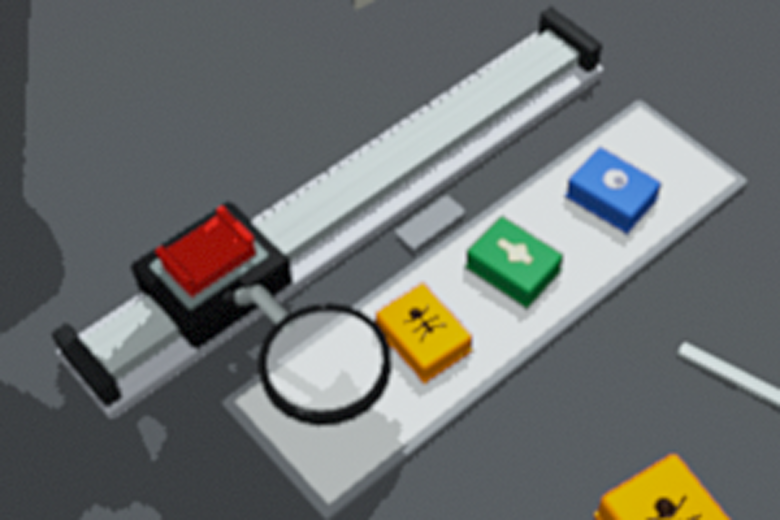

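View pics/top030.png

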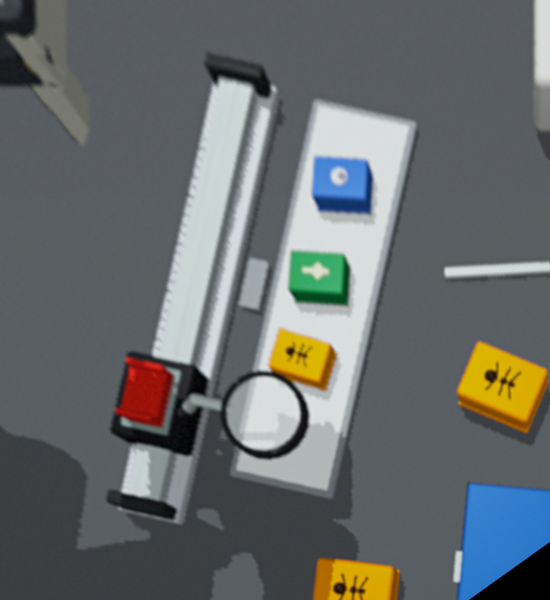

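The crop shows the small amber block with its insect on the light pad (252,198), clear of the other two.

```bash
cat >> h.py <<'E'
def cloud(p):
    v,u=np.mgrid[:384,:512]; d=p["range_z"]; T=p["world_from_camera"]
    return np.stack([(u-p["cx"])/p["fx"]*d,(v-p["cy"])/p["fy"]*d,d],-1)@T[:3,:3].T+T[:3,3]
def rectof(P,k): return cv2.minAreaRect((P[k][:,:2]*1000).astype(np.float32))
E
python3 - <<'E'
from h import *
for n in("scene","side"):
    p=vision.read_camera(n); im=p["pixels"]; P=cloud(p); h2=cv2.cvtColor(im,cv2.COLOR_BGR2HSV)
    X,Y,Z=P[...,0],P[...,1],P[...,2]
    for nm,a,b in(("amber",10,30),("green",45,85),("blue",100,125)):
        k=(h2[...,0]>a)&(h2[...,0]<b)&(h2[...,1]>120)&(abs(Z-.030)<.003)&(X>.58)&(X<.75)&(Y>-.14)&(Y<.17)
        print(n,nm,k.sum(),P[k].mean(0).round(4),rectof(P,k))
    k=(abs(X-.56)<.12)&(Y>-.03)&(Y<.25)&(Z>.012)&(Z<.034)&(h2[...,1]<60)&(X<.645+0.0*Y)&(im.min(-1)>100)
    print(n,"rail",k.sum(),Z[k].mean(),rectof(P,k), cv2.fitLine(P[k][:,:2].astype(np.float32),2,0,.01,.01).ravel())
    k=((h2[...,0]<6)|(h2[...,0]>174))&(h2[...,1]>180)&(abs(X-.51)<.06)&(abs(Y+.106)<.06)
    print(n,"red",k.sum(),rectof(P,k&(Z>.054)&(Z<.07)),"Z",np.percentile(Z[k],[5,25,50,75,95]).round(4))
    f=k&(abs(Z-.058)<.002);print(" face",P[f].mean(0),rectof(P,f))
    k=(im.max(-1)<60)&(abs(Z-.073)<.008)&(X>.58)&(X<.75)&(abs(Y+.13)<.06)
    print(n,"ring",k.sum(),cv2.minEnclosingCircle((P[k][:,:2]*1000).astype(np.float32)))
print(observe()["tool_pos"])
from scipy.spatial.transform import Rotation as Rn
print(Rn.from_euler("xyz",observe()["tool_rot"]).as_matrix().round(3))
E
```

```text
scene amber 629 [ 0.65   -0.0563  0.0305] ((649.0681762695312, -55.30255889892578), (41.069679260253906, 55.227298736572266), 73.02276611328125)
scene green 469 [0.668  0.0254 0.0302] ((666.9525146484375, 26.857282638549805), (39.96612548828125, 53.84666442871094), 86.07624053955078)
scene blue 429 [0.691  0.1199 0.0303] ((690.3665771484375, 121.15345764160156), (40.835018157958984, 53.753265380859375), 88.3916015625)
scene rail 2764 0.022453937821289804 ((590.5947265625, 91.67635345458984), (278.4869079589844, 133.51516723632812), 77.1707763671875) [0.22152671 0.9751543  0.5593007  0.08874158]
scene red 669 ((510.9493408203125, -104.79086303710938), (53.80808639526367, 37.57958221435547), 77.50105285644531) Z [0.0521 0.0575 0.0587 0.0601 0.0659]
 face [ 0.51174393 -0.10453583  0.05833007] ((510.645751953125, -106.16038513183594), (51.00254440307617, 37.57958221435547), 77.50105285644531)
scene ring 403 ((632.370361328125, -132.32492065429688), 40.1849365234375)
side amber 48 [ 0.656  -0.047   0.0303] ((652.725830078125, -45.79677963256836), (19.070852279663086, 51.70001983642578), 6
[... 189 characters left out ...]
586), 86.40162658691406)
side rail 1796 0.02234065589887934 ((590.4998779296875, 91.30046081542969), (265.4242858886719, 130.29666137695312), 77.66754150390625) [0.21069136 0.97755265 0.5578623  0.08133861]
side red 13 ((499.71002197265625, -105.3907470703125), (47.539039611816406, 3.6448588371276855), 84.98756408691406) Z [0.0575 0.0583 0.0586 0.0587 0.0656]
 face [ 0.50125252 -0.08677722  0.05827846] ((501.2455749511719, -86.38375854492188), (3.301464080810547, 9.512076377868652), 2.024549961090088)
side ring 0 ((0.0, 0.0), 0.0)
[5.25005953e-01 1.74477013e-05 2.26731606e-01]
[[ 0.  1. -0.]
 [-0. -0. -1.]
 [-1.  0.  0.]]<stdin>:7: RuntimeWarning: Mean of empty slice.
  ret = um.true_divide(
```

send_rows(motion=[{"hand": -1,"slide": [0,0,0],"spin": 0.108},{"hand": -1,"slide": [0,0,0],"spin": 0.108},{"hand": -1,"slide": [0,4,35],"spin": 0},{"hand": -1,"slide": [0,4,35],"spin": 0},{"hand": -1,"slide": [30,1,35],"spin": 0},{"hand": -1,"slide": [40,0,0],"spin": 0},{"hand": -1,"slide": [40,0,0],"spin": 0},{"hand": -1,"slide": [0,0,0],"spin": 0}], grip_force=20)

```text
time: 1.35
tool_pos: [0.5122, -0.1088, 0.1159]
tool_rot: [1.476, 1.563, -0.319]
contact_force: [-0.6, 0.6, -0.5]
opening: 0.0326
```

```bash
cat > st.py <<'E'
from h import *
from scipy.spatial.transform import Rotation as Rn
s=observe(); M=Rn.from_euler("xyz",s["tool_rot"]).as_matrix()
import sys
print(s["time"],s["tool_pos"].round(4) if hasattr(s["tool_pos"],"round") else s["tool_pos"],np.round(s["contact_force"],2),s["opening"])
print(M.round(3))
tgt=np.array([.511,-.105,.058]); print("tool-frame to button face mm",(M.T@(tgt-s["tool_pos"])*1000).round(1))
E
python3 st.py; python3 - <<'E'
from h import *
p=vision.read_camera("scene"); cv2.imwrite("pics/s1.png",cv2.resize(p["pixels"][70:270,90:390],None,fx=2.6,fy=2.6))
E
```

```text
1.35 [ 0.5122 -0.1088  0.1159] [-0.63  0.61 -0.51] 0.03255366552869609
[[ 0.007  0.975 -0.222]
 [-0.002 -0.222 -0.975]
 [-1.     0.008  0.001]]
tool-frame to button face mm [57.9 -2.5 -3.5]
```

View pics/s1.png

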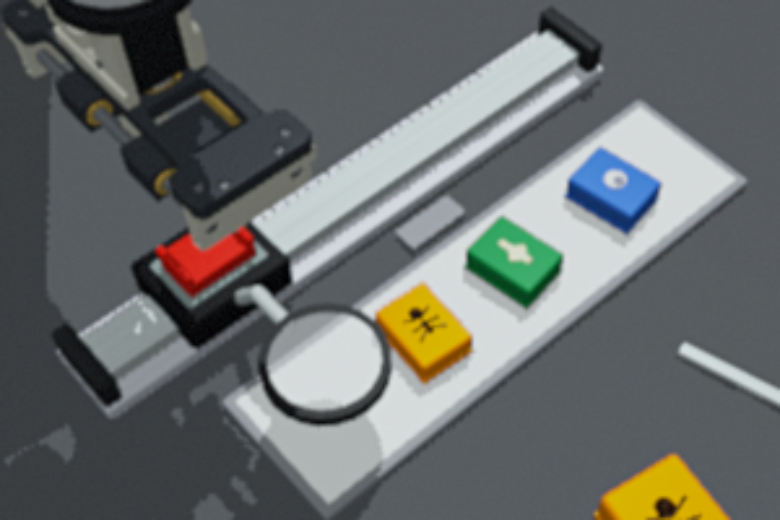

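The shut fingers hang over the red button (crop 205,245) and are lined up with the rail. I'll finish closing and go lower.

send_rows(motion=[{"hand": -1,"slide": [0,-2,-3],"spin": 0},{"hand": -1,"slide": [10,0,0],"spin": 0},{"hand": -1,"slide": [15,0,0],"spin": 0},{"hand": -1,"slide": [10,0,0],"spin": 0},{"hand": -1,"slide": [5,0,0],"spin": 0},{"hand": -1,"slide": [0,0,0],"spin": 0},{"hand": -1,"slide": [0,0,0],"spin": 0}])

```text
time: 2.1
tool_pos: [0.5193, -0.1058, 0.0855]
tool_rot: [1.464, 1.542, -0.328]
contact_force: [0.4, -0.1, 0.2]
opening: 0.0003
```

```bash
python3 st.py
```

```text
2.1 [ 0.5193 -0.1058  0.0855] [ 0.43 -0.09  0.19] 0.00025555168378281126
[[ 0.027  0.975 -0.219]
 [-0.009 -0.219 -0.976]
 [-1.     0.028  0.003]]
tool-frame to button face mm [27.2 -9.   1. ]
```

send_rows(motion=[{"hand": -1,"slide": [0,-5,1],"spin": 0},{"hand": -1,"slide": [0,-4,0],"spin": 0},{"hand": -1,"slide": [6,0,0],"spin": 0},{"hand": -1,"slide": [6,0,0],"spin": 0},{"hand": -1,"slide": [0,0,0],"spin": 0}])

```text
time: 2.6
tool_pos: [0.5103, -0.1051, 0.0736]
tool_rot: [1.461, 1.54, -0.331]
contact_force: [0.1, 1.1, 0.4]
opening: 0.0005
```

```bash
python3 st.py
```

```text
2.6 [ 0.5103 -0.1051  0.0736] [0.1  1.12 0.43] 0.0004614510652157312
[[ 0.029  0.975 -0.219]
 [-0.01  -0.219 -0.976]
 [-1.     0.03   0.003]]
tool-frame to button face mm [15.6  0.2 -0.3]
```

send_rows(motion=[{"hand": -1,"slide": [8,0,0],"spin": 0},{"hand": -1,"slide": [6,0,0],"spin": 0},{"hand": -1,"slide": [4,0,0],"spin": 0},{"hand": -1,"slide": [3,0,0],"spin": 0},{"hand": -1,"slide": [2,0,0],"spin": 0}])

```text
time: 3.1
tool_pos: [0.5118, -0.1056, 0.0498]
tool_rot: [1.459, 1.539, -0.332]
contact_force: [-7.0, 1.9, 29.3]
opening: 0.0006
```

```bash
python3 st.py
```

```text
3.1 [ 0.5118 -0.1056  0.0498] [-7.01  1.92 29.25] 0.0005998141467822217
[[ 0.03   0.975 -0.219]
 [-0.01  -0.219 -0.976]
 [-0.999  0.032  0.004]]
tool-frame to button face mm [-8.2 -0.6 -0.4]
```

send_rows(motion=[{"hand": -1,"slide": [0.7,0,-3],"spin": 0},{"hand": -1,"slide": [0.7,0,-5],"spin": 0},{"hand": -1,"slide": [0.7,0,-5],"spin": 0},{"hand": -1,"slide": [0.7,0,-5],"spin": 0}])

```text
time: 3.5
tool_pos: [0.5153, -0.0885, 0.0502]
tool_rot: [1.417, 1.538, -0.375]
contact_force: [-2.8, 0.8, 9.4]
opening: 0.0003
```

```bash
python3 st.py;  cat > look.py <<'E'
from h import *
import sys
p=vision.read_camera("scene"); im=p["pixels"];P=cloud(p);X,Y,Z=P[...,0],P[...,1],P[...,2]
cv2.imwrite(f"pics/{sys.argv[1]}.png",cv2.resize(im[70:270,90:390],None,fx=2.6,fy=2.6))
d=np.array([.214,.977])
k=(im.max(-1)<60)&(abs(Z-.073)<.008)&(X>.615)&(X<.72)&(Y>-.19)&(Y<.08)
c=cv2.minEnclosingCircle((P[k][:,:2]*1000).astype(np.float32)); print("ring",k.sum(),c)
h2=cv2.cvtColor(im,cv2.COLOR_BGR2HSV)
k=(h2[...,0]>10)&(h2[...,0]<30)&(h2[...,1]>120)&(abs(Z-.030)<.003)&(X>.58)&(X<.72)&(Y>-.14)&(Y<.17)
print("amber",k.sum(),rectof(P,k)); e=np.array([649,-55.3])-c[0]; print("to go along",e@d,"perp",e@[d[1],-d[0]])
E
python3 look.py s2
```

```text
3.5 [ 0.5153 -0.0885  0.0502] [-2.77  0.76  9.36] 0.0002920671175638907
[[ 0.03   0.975 -0.219]
 [-0.012 -0.219 -0.976]
 [-0.999  0.032  0.005]]
tool-frame to button face mm [-7.7 -0.3 17. ]
ring 116 ((644.4801025390625, -124.87757110595703), 36.313419342041016)
amber 487 ((649.877685546875, -54.909423828125), (40.4677734375, 54.287986755371094), 72.66703033447266)
to go along 68.94454502716064 perp -10.473660397338868
```

View pics/s2.png

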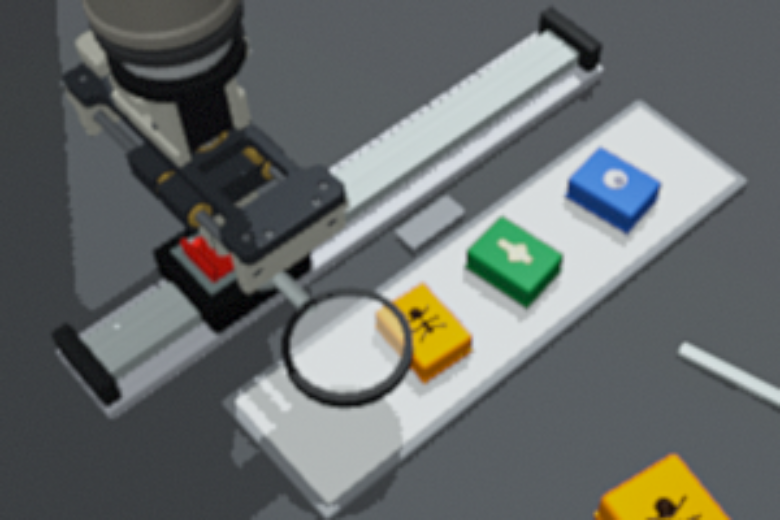

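The ring has moved from crop (325,362) to (347,347), so the carriage is following the fingers. About 62 mm remain; I'll press slightly harder.

send_rows(motion=[{"hand": -1,"slide": [1,0,-6],"spin": 0},{"hand": -1,"slide": [1,0,-6],"spin": 0},{"hand": -1,"slide": [1,0,-6],"spin": 0},{"hand": -1,"slide": [1,0,-6],"spin": 0},{"hand": -1,"slide": [1,0,-6],"spin": 0},{"hand": -1,"slide": [1,0,-6],"spin": 0}])

```text
time: 4.15
tool_pos: [0.5236, -0.0525, 0.0501]
tool_rot: [1.388, 1.535, -0.403]
contact_force: [-3.4, 0.6, 11.5]
opening: 0.0004
```

```bash
python3 st.py
```

```text
4.15 [ 0.5236 -0.0525  0.0501] [-3.38  0.63 11.55] 0.0003602073823222636
[[ 0.033  0.975 -0.219]
 [-0.014 -0.218 -0.976]
 [-0.999  0.035  0.007]]
tool-frame to button face mm [-7.5 -0.5 54. ]
```

Moved 54 mm; about 25 to go.

send_rows(motion=[{"hand": -1,"slide": [1,0,-6],"spin": 0},{"hand": -1,"slide": [1,0,-6],"spin": 0},{"hand": -1,"slide": [1,0,-6],"spin": 0},{"hand": -1,"slide": [1,0,-3],"spin": 0},{"hand": -1,"slide": [1,0,0],"spin": 0}])

```text
time: 4.65
tool_pos: [0.5285, -0.0307, 0.0502]
tool_rot: [1.384, 1.532, -0.406]
contact_force: [-4.1, 1.2, 12.6]
opening: 0.0002
```

```bash
python3 st.py; python3 look.py s3
```

```text
4.65 [ 0.5285 -0.0307  0.0502] [-4.08  1.18 12.57] 0.0002286455651441825
[[ 0.036  0.976 -0.217]
 [-0.015 -0.217 -0.976]
 [-0.999  0.038  0.007]]
tool-frame to button face mm [-7.3 -0.7 76.4]
ring 142 ((649.9766845703125, -58.841041564941406), 39.081111907958984)
amber 103 ((671.7413330078125, -65.29727172851562), (40.36268615722656, 15.050111770629883), 51.61729431152344)
to go along 3.2505871109008817 perp -1.712003720092774
```

View pics/s3.png

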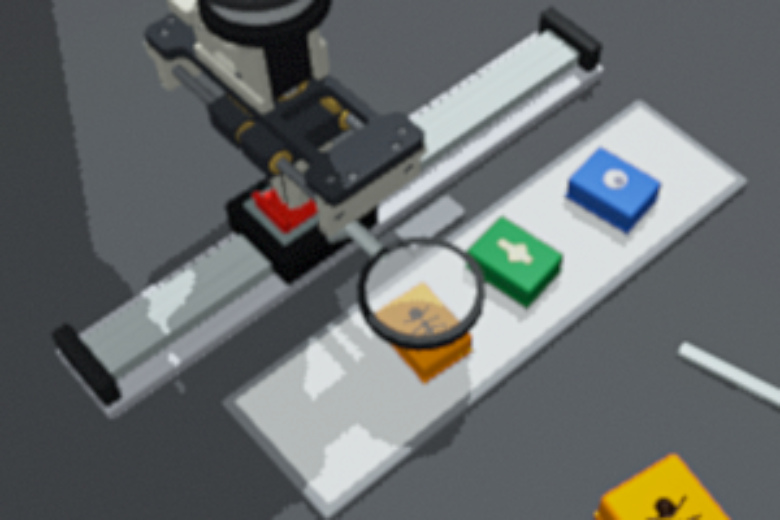

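The ring is now over the amber block: its centre at crop (422,292) looks offset only because of parallax from its greater height. I'll move 3 mm more and then lift straight up.

send_rows(motion=[{"hand": -1,"slide": [1,0,-3],"spin": 0},{"hand": -1,"slide": [0.5,0,0],"spin": 0},{"hand": -1,"slide": [-5,0,0],"spin": 0},{"hand": -1,"slide": [-10,0,0],"spin": 0},{"hand": -1,"slide": [-20,0,0],"spin": 0},{"hand": -1,"slide": [-30,0,0],"spin": 0},{"hand": -1,"slide": [-40,0,0],"spin": 0},{"hand": -1,"slide": [-40,0,0],"spin": 0}])

```text
time: 5.5
tool_pos: [0.5206, -0.0249, 0.1963]
tool_rot: [1.292, 1.543, -0.498]
contact_force: [1.1, -0.2, 0.4]
opening: 0.0005
```

send_rows(motion=[{"hand": -1,"slide": [-20,-40,0],"spin": 0},{"hand": -1,"slide": [0,-40,0],"spin": 0},{"hand": -1,"slide": [0,0,0],"spin": 0},{"hand": -1,"slide": [0,0,0],"spin": 0}])

```text
time: 5.9
tool_pos: [0.4427, -0.0076, 0.2226]
tool_rot: [1.397, 1.528, -0.393]
contact_force: [0.5, -0.3, -0.2]
opening: 0.0005
```

```bash
python3 st.py; python3 look.py s4; python3 - <<'E'
from h import *
p=vision.read_camera("scene"); im=p["pixels"];P=cloud(p);X,Y,Z=P[...,0],P[...,1],P[...,2]
h2=cv2.cvtColor(im,cv2.COLOR_BGR2HSV)
k=((h2[...,0]<6)|(h2[...,0]>174))&(h2[...,1]>180)&(abs(X-.53)<.06)&(abs(Y+.03)<.06)&(Z<.08)
print("red",k.sum(),rectof(P,k&(Z>.052)),np.percentile(Z[k],[5,25,50,75,95]).round(4))
E
```

```text
5.9 [ 0.4427 -0.0076  0.2226] [ 0.54 -0.25 -0.21] 0.0005387452465525671
[[ 0.039  0.975 -0.217]
 [-0.016 -0.217 -0.976]
 [-0.999  0.042  0.007]]
tool-frame to button face mm [168.7  80.9  79. ]
ring 104 ((658.291015625, -64.55473327636719), 35.95907974243164)
amber 147 ((667.5914306640625, -66.97574615478516), (45.89009475708008, 22.36948585510254), 41.41994094848633)
to go along 7.053597067260745 perp -11.057835186767578
red 628 ((528.6602783203125, -25.447433471679688), (54.480072021484375, 37.51077651977539), 76.33698272705078) [0.0507 0.0575 0.0587 0.0603 0.0659]
```

View pics/s4.png

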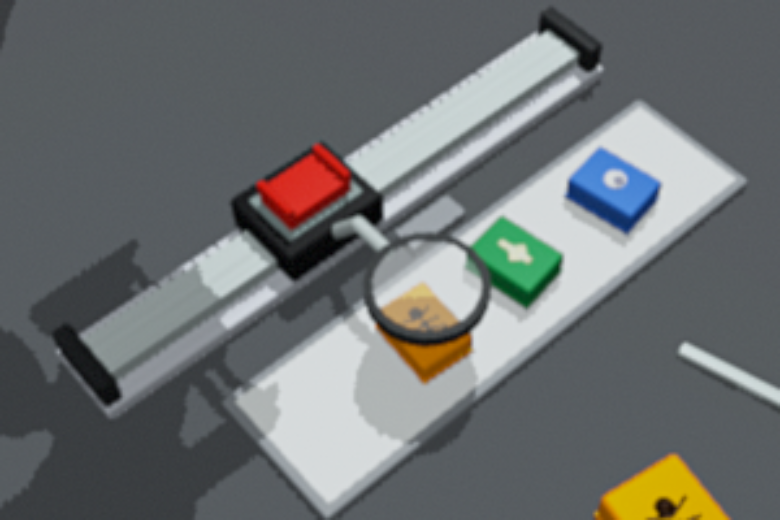

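```bash
python3 - <<'E'
from h import *
p=vision.read_camera("scene"); im=p["pixels"];P=cloud(p)
print("ring centre z.07",world(p,(90+428/2.6,70+288/2.6),.07))
k=(im.max(-1)<75)&(abs(P[...,2]-.073)<.012)&(P[...,0]>.585)&(P[...,0]<.72)&(abs(P[...,1]+.055)<.06)
print(k.sum(),cv2.minEnclosingCircle((P[k][:,:2]*1000).astype(np.float32)))
a=(90+425/2.6,70+382/2.6); print("near amber top corner", world(p,(90+425/2.6,70+363/2.6),.03), "before: compare crop corner (425,363)")
E
```

```text
ring centre z.07 [ 0.65133311 -0.05172491  0.07      ]
276 ((650.4301147460938, -53.21560287475586), 40.058494567871094)
near amber top corner [ 0.66777863 -0.07800364  0.03      ] before: compare crop corner (425,363)
```

```bash
python3 -c "
from cell import job; print(job.hand_in())"
```

```text
the job is handed in; nothing more can be done
None
```

I pressed the red button home with shut fingertips, at about 10–30 N with the face 8 mm down. I slid the carriage about 81 mm along the rail, then lifted straight off so the button could spring up and lock. The job was handed in at about 6 s, and no verdict was reported.

- **Lens:** its centre measured (650, −53) mm against the amber block's (649.5, −55) mm. That is about 2 mm apart, with 15 mm allowed.
- **Button:** its face was back at about 58–59 mm high, so it is up.
- **Amber block:** its visible corner stayed at the same pixels, so it did not move.
- **Gripper:** it is clear of everything, about 0.22 m up.

**Checks that disagreed:** my first automatic ring fit, taken again after the lift, put the ring about 13 mm off. It had caught only part of the ring, fitting a 36 mm radius instead of 40 mm. A fit to more of the ring (40.06 mm radius), the ring centre in the picture and the button's displacement all agreed on the lens position, to within about 2 mm. I did not check separately that the pawl had locked the carriage.

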